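# Open the scanner's sample tray and load the half-round lens

### The arm

A 6-joint arm with a two-finger parallel gripper is mounted at the origin on the work surface. World frame = base frame: x ahead of the robot, y to its left, z up, the work surface at z = 0. Lengths are in m, angles in degrees, forces in N, time in s.
With the tool pointing down it reaches from about 0.325 to 0.925 m from the base axis. Payload 3.1 kg.
Tool frame: the origin (TCP) lies on the centre line of the jaws, within the pads' length; the fingertips stand env.nose_length ahead of it and the grasp point (between the pads) lies 6 mm ahead of it (env.nose_length is the distance from the TCP to the fingertips, in m); x points along the fingers, z is the direction in which the jaws open and shut, and the axes are right-handed (so a half turn about x gives the same grasp; the last joint's range is limited). The gripper opens to 85 mm and grips with 20 to 120 N. Pads are 22 mm wide; open, the fingers measure 114 mm over their backs; the gripper's body (76 mm by 85 mm) begins 54 mm behind the grasp point. The pads swing forward as they close: fully open they stand 13 mm farther back than shut.
Start: joints at [-73.178, 12.427, 92.441, -0, 75.132, -6.429], TCP at [0.247, -0.574, 0.256] pointing down, gripper open.
Joint ranges: [-157.48, 157.48], [-44.54, 120.13], [17.64, 146.25], [-64.5, 244.5], [7.68, 150.69], [-147.95, 147.95]. Speed limits (degrees/s): [159.86, 159.86, 180, 180, 180, 180].

### API

Orientations are given as [roll, pitch, yaw] about the fixed x, y, z axes, in that order (R = Rz(yaw) Ry(pitch) Rx(roll)).
In Python, from bench import env gives the robot as it stands. The module is installed in compiled form; this text tells all that it offers.
- The arm moves only by the tool step_arm, never from a script. Its argument "increments" is one flat list of numbers, 4 for each row, row after row: the shift along the tool's x, y, z in m, then the turn about the tool's x in degrees. A call has 1 to 20 rows; each row shifts and turns the commanded pose from where the row before left it, along the tool's axes as they then stand; what a row does not reach is not made up. A row lasts 1/8 s, in which the tool goes at most 62.5 mm and 10.7 degrees, less where a joint would pass 70% of its speed; a pose out of reach is approached as far as the arm can. A call with a gripper value outside its range is refused whole. "claw" is the opening in per cent of the stroke, from 0 (shut) to 100 (fully open), set as the call begins (left out, the last holds). The fingers move at their own pace and stop on an object; "grip_force" is the grip in N (left out, the last holds). Time passes only in rows, so rows that do not move let the fingers close. It gives the time, the measured TCP pose, the force and the opening at its end, in the units of the state.
- env.state(): the state, without advancing time (a new reading comes with each control period).
- env.grab_frame(name): name is "side" or "top"; returns a dict with "img" (420x560x3 uint8, red, green, blue), "fx", "fy", "cx", "cy" (pixels), "extrinsics" (4x4, takes a point from camera to world coordinates). Camera axes: x right, y up, looking along -z (the intrinsics and any distortion apply to the point x, -y, -z); pixel columns grow to the right and rows downward; lengths in m; the calibration is good to about 2 mm. A picture is of the moment at which its call begins. There is no depth.
- env.hand_in(): hands the job in, once; it reports no verdict.
Trained networks look in a picture, given as the dict that the camera call returned (one of the last four; its "shot" number tells which), for a name from the list of things; names that differ only in an ending like _2 or _b are one class to them, and where a whole thing is asked for, a point or a joint stands for the part that bears it (a point fixed in the world has none). Each returns a list of dicts, best first, with "p" (0 to 1); they miss things now and then, are a little off and sometimes report something else, mostly with a low value. They report only what shows in the picture. A call takes as long as a camera call. They do not tell look-alikes from the thing itself.
- env.find_in(picture, label): "extent" ([left, top, right, bottom] in pixels, round what is visible of it).
- env.cut_out(picture, label): "pixels" (420x560 bool, what is visible of it) and "extent" ([left, top, right, bottom] in pixels, round what is visible of it).
- env.spot_point(picture, label): "point" ([column, row] in pixels: a listed point, or the origin of a listed thing).
The state is a dict: "t": time; "q": joint angles; "joint_velocities": joint speeds; "effort": joint torques, N m; "eef_pos": TCP position; "ee_rot": TCP orientation; "wrist_force": force on the tool from outside, world axes, zero at the start; "moment": the same for the moment, N m; "gripper_width": finger opening in m.
Only numpy, scipy, OpenCV 4.12 (cv2) and the standard library are available. Lean on these libraries where they do the work, as an engineer would, in place of code of your own. Each camera call takes 0.05 s, during which the arm holds its last target.

### The job

Pull the optical scanner's sample tray straight out to its stop. Then take the half-round lens off its sloping rest and set it down gently, flat side down and square, between the two ribs of the raised seat on the tray. Leave the tray fully out, and do not disturb the rectangular block, the jar or the stack of dishes.

Things in the scene. Friction and masses are not known exactly. Their poses are not given: they have to be found in the camera images.
- tray (a joint): How far the sample tray is out of the scanner, m: 0 shut, 0.160 at its stop. It slides along the -x direction of pull with about 3 N of friction plus 10 N per m/s, and stays where it is left. It may start up to 25 mm open.
- pull (a point): Centre of the tray's pull: a black tongue on the middle of the tray's cream front panel, facing the robot; 58 mm long (x), 18 wide (y), 24 high (z), free all round, 62 mm above the table. Root on the panel 29 mm in +x, free end 29 mm in -x. Axes: x level, into the scanner; y level, along the panel; z up. Lean the tool 25 to 45 degrees, tips towards the scanner: its face rises above.
- seat (a point): Middle of the top of the raised grey seat on the tray, 119 mm in +x of pull, 56 mm above the table; same axes. Seat 84 mm (x) by 40 mm (y), its top 14 mm above the tray's aluminium plate (190 mm wide); the lens overhangs it 12 mm at each end. Two ribs along y on its front and back edges, 5 mm high, 70 mm apart in x. Hidden in the scanner when shut; at the stop nothing is above it.
- front (a point): Middle of the lower edge of the scanner's flat front face, on the table; axes as pull. The scanner is a fixed cream housing 360 mm wide (y), 235 mm high, reaching 320 mm from this point in +x. The tray's front panel (198 mm wide, 12 mm thick, from 18 to 90 mm above the table) is flush with this face when shut; at the stop the seat's middle is 70 mm in front of the face.
- lens_mid (a point): Half-round lens: solid half-cylinder of frosted pale glass, radius 30 mm, 64 mm long, about 0.22 kg. Point on its middle plane, 15 mm from the flat face (60 x 64 mm) and 15 mm from the crown. Axes: y along the cylinder (flat half-disc ends at y = +-32 mm), x across, z from flat face to crown. Starts flat face down on the sloping rest: z leans 30 degrees, roughly towards the robot; y level.
- lens: The same lens; origin at the centre of its flat face, axes as lens_mid.
- rest_a: Fixed dark metal rest that carries the lens: a plate 74 mm long, 44 mm wide, sloping 30 degrees, low end on its -x side (towards the robot) with a lip 10 mm high. Origin: centre of its foot (100 x 44 mm) on the table; z up, y level along the lip. Middle of the sloping face 48 mm above the origin. The lens overhangs it by 10 mm at each end.
- rest_b: A second rest just like rest_a, which carries the rectangular block; the two change places.
- block: Bystander, loose: a rectangular block of the same frosted glass, 58 x 60 x 30 mm, on rest_b. Origin at the centre of its underside, z out of its top face.
- jar: Bystander, loose: clear plastic jar with a white lid, 64 mm across, 90 mm high, standing on the table. Origin at the centre of its foot.
- dishes: Bystander, loose: a stack of three round culture dishes, cream, 92 mm across, 48 mm high, on the table. Origin at the centre of its foot.
There are look-alikes about, which are no part of the job. Leave any orange or pink look-alike of the lens alone.

How it is judged:
By the outcome, as a careful person would: the job done as asked, in the order asked, and still so for the second after the job is handed in, with the robot touching nothing.
It also fails if it takes over 54 s, if anything falls off the work surface, if the arm or the gripper's body presses on something with over 40 N, if the wrist force passes 120 N, or if a joint passes its speed limit or range.

## Working session

There is one attempt and no reset: what is moved stays moved. The work goes in short steps, Python scripts to look and compute and a tool call to move; the robot and the scene stay as the last step left them, time stands still between calls to the robot, and variables do not carry over. Pictures are saved under pics/ and viewed, and the job is handed in when it is done.

Besides the shell and the picture viewer there is one more tool, called as name(argument=value, ...) on one line, values as JSON. step_arm: Moves the arm, as the interface text tells. Its arguments: {"type":"object","properties":{"increments":{"type":"array","items":{"type":"number"}},"claw":{"type":"number"},"grip_force":{"type":"number"}},"required":["increments"]}

```bash
ls; mkdir -p pics; python3 - <<'E'
from bench import env
import cv2,numpy as np
print(env.state(), env.nose_length)
for n in ("side","top"):
    f=env.grab_frame(n); cv2.imwrite(f"pics/{n}0.png",f["img"][:,:,::-1])
    print(n,{k:v for k,v in f.items() if k not in("img",)})
    for l in ["pull","seat","front","lens_mid","lens","rest_a","rest_b","block","jar","dishes"]:
        print(l,[(round(d["p"],2),np.round(d["point"],1).tolist()) for d in env.spot_point(f,l)])
    
E
```

```text
pics
{'t': 0.0, 'q': array([-7.31773072e+01,  1.24762217e+01,  9.25311802e+01,  1.90770734e-03,
        7.51311485e+01, -6.42803688e+00]), 'joint_velocities': array([ 0.00290035,  0.04747865,  0.00568476, -0.01645474, -0.01744786,
        0.10412336]), 'effort': array([ 1.29044955e-03, -3.96841800e+01, -3.03855014e+01, -2.13111150e-05,
        9.82625876e-03, -1.32882889e-06]), 'eef_pos': array([ 0.2465319 , -0.57348405,  0.25494937]), 'ee_rot': array([172.81000692,  89.8614373 , 106.06024483]), 'wrist_force': array([ 0.05523264, -0.17824538,  1.08059767]), 'moment': array([-0.00194506,  0.01269945, -0.00504882]), 'gripper_width': 0.08539014736870812} 0.025
side {'fx': 479.72796096006095, 'fy': 479.72796096006095, 'cx': 277.34779785125534, 'cy': 206.3368579252248, 'extrinsics': array([[-0.76433987,  0.33484217, -0.55105833, -0.09227843],
       [-0.64444355, -0.3677343 ,  0.67042076,  0.76885052],
       [ 0.02184209,  0.8675553 ,  0.49686087,  0.71018644],
       [ 0.        ,  0.        ,  0.        ,  1.        ]]), 'shot': 1}
pull [(0.78, [209.3, 242.8])]
seat []
front [(0.91, [2
[... 560 characters left out ...]
 212.50809316784122, 'extrinsics': array([[ 0.00455689,  0.99845018, -0.05546601,  0.52583701],
       [-0.99956233,  0.00616924,  0.02893265, -0.04791555],
       [ 0.02922999,  0.05530989,  0.99804129,  1.31330996],
       [ 0.        ,  0.        ,  0.        ,  1.        ]]), 'shot': 2}
pull [(0.87, [193.6, 197.9])]
seat []
front [(0.74, [318.3, 242.2]), (0.67, [194.0, 185.3])]
lens_mid [(0.79, [387.6, 264.5]), (0.74, [393.4, 208.5]), (0.58, [433.6, 274.7])]
lens [(0.86, [393.0, 208.2]), (0.78, [438.1, 270.4]), (0.56, [387.9, 260.2])]
rest_a [(0.61, [315.8, 246.0])]
rest_b [(0.61, [315.8, 246.0])]
block [(0.57, [319.5, 243.7])]
jar [(0.97, [108.5, 292.7])]
dishes [(0.76, [330.0, 188.8])]
```

View pics/side0.png

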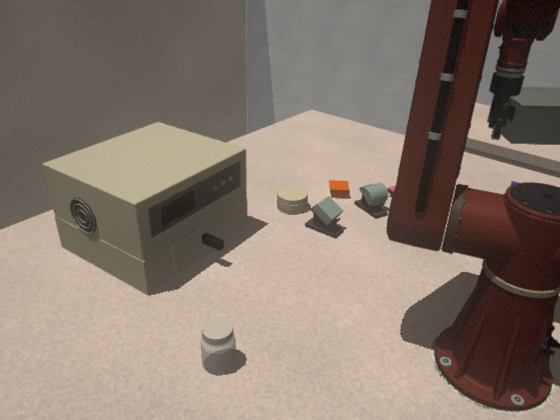

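View pics/top0.png

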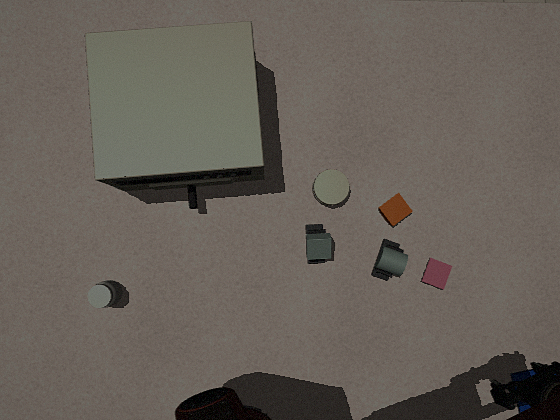

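```bash
python3 - <<'E'
import cv2
a=cv2.imread("pics/top0.png")[180:320,300:470]; cv2.imwrite("pics/top0c.png",cv2.resize(a,None,fx=4,fy=4,interpolation=cv2.INTER_CUBIC))
a=cv2.imread("pics/side0.png")[130:270,260:450]; cv2.imwrite("pics/side0c.png",cv2.resize(a,None,fx=4,fy=4,interpolation=cv2.INTER_CUBIC))
E
```

```text
(no output)
```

View pics/top0c.png

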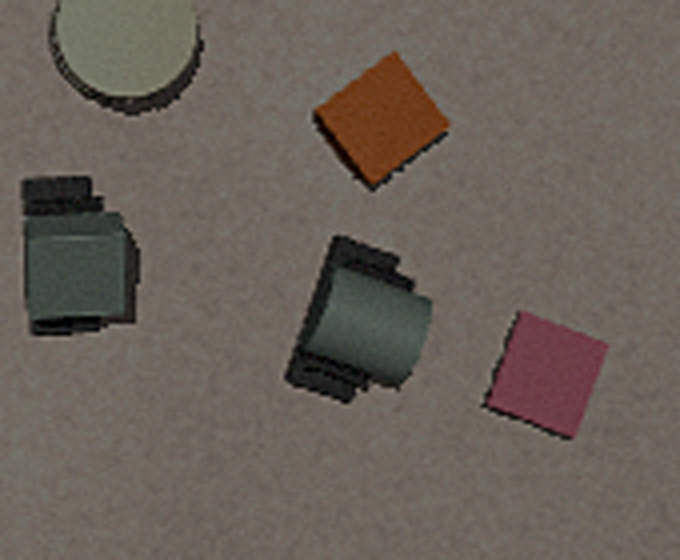

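View pics/side0c.png

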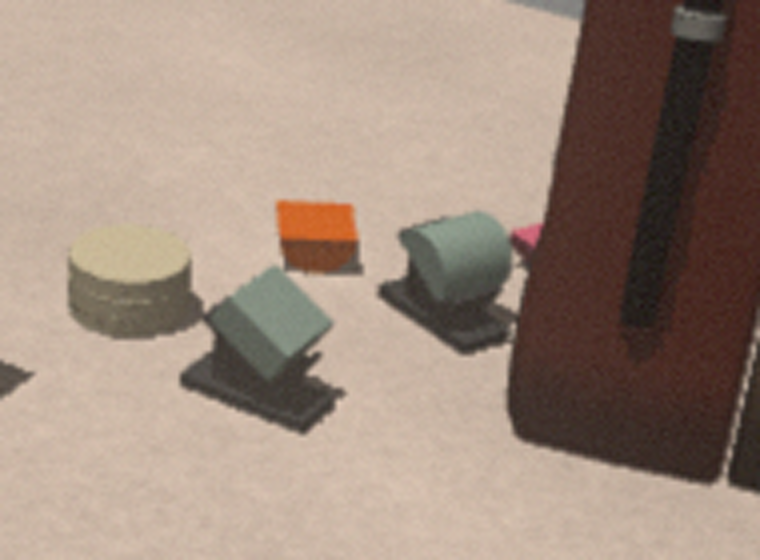

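The lens is the pale half-round on a rest at top (391,260) / side (373,195). What could be mistaken for it:
- orange look-alike: top (395,209), side (340,188)
- pink look-alike: top (436,273), side (395,189)
- rectangular block on the other rest: top (318,246), side (326,210)

The close crop shows the curved crown and half-disc end, so the choice holds. Next I'll measure poses.

```bash
cat > h.py <<'E'
import numpy as np,cv2
from scipy.optimize import least_squares,minimize
def proj(f,P):
    P=np.atleast_2d(P); T=np.linalg.inv(f["extrinsics"]); c=P@T[:3,:3].T+T[:3,3]
    return np.c_[f["fx"]*c[:,0]/-c[:,2]+f["cx"], f["fy"]*(-c[:,1])/-c[:,2]+f["cy"]]
def atz(f,uv,z):
    uv=np.atleast_2d(uv); d=np.c_[(uv[:,0]-f["cx"])/f["fx"],-(uv[:,1]-f["cy"])/f["fy"],-np.ones(len(uv))]@f["extrinsics"][:3,:3].T
    o=f["extrinsics"][:3,3]; return o+d*((z-o[2])/d[:,2])[:,None]
def tri(fs,uvs):
    A=np.zeros((3,3));b=np.zeros(3)
    for f,uv in zip(fs,uvs):
        d=np.array([(uv[0]-f["cx"])/f["fx"],-(uv[1]-f["cy"])/f["fy"],-1]); d=f["extrinsics"][:3,:3]@d; d/=np.linalg.norm(d)
        M=np.eye(3)-np.outer(d,d); A+=M; b+=M@f["extrinsics"][:3,3]
    return np.linalg.solve(A,b)
def lensR(yaw,tilt):
    y,t=np.radians([yaw,tilt]); Rz=np.array([[np.cos(y),-np.sin(y),0],[np.sin(y),np.cos(y),0],[0,0,1]])
    # z leans to -x by tilt
    Ry=np.array([[np.cos(t),0,-np.sin(t)],[0,1,0],[np.sin(t),0,np.cos(t)]])
    return Rz@Ry
a=np.linspace(0,np.pi,25)
LENS=np.array([[.03*np.cos(t),s,.03*np.sin(t)] for t in a for s in(-.032,.032)])
def hullmask(f,P,S=4):
    uv=proj(f,P); m=np.zeros((420*S,560*S),np.uint8)
    h=cv2.convexHull(((uv+.5)*S).astype(np.float32)).astype(np.int32)
    cv2.fillConvexPoly(m,h,255); return cv2.resize(m,(560,420),interpolation=cv2.INTER_AREA)/255.
E
python3 - <<'E'
from bench import env
from h import *
import pickle
fs={n:env.grab_frame(n) for n in("side","top")}
out={}
for n in fs:
    out[n]={l:env.cut_out(fs[n],l) for l in("lens","pull")}
    for l in out[n]: print(n,l,[(round(d["p"],2),np.round(d["extent"]).tolist(),int(d["pixels"].sum())) for d in out[n][l]])
pickle.dump((fs,out),open("d0.pkl","wb"))
p=tri([fs["side"],fs["top"]],[(209.3,242.8),(193.6,197.9)]);print("pull tri",p, "top@.062",atz(fs["top"],(193.6,197.9),.062),"side",atz(fs["side"],(209.3,242.8),.062))
print("front",atz(fs["top"],(194,185.3),0),atz(fs["side"],(201.9,258),0))
c=np.array([(95,180),(263,167),(252,22),(86,33)]);w=atz(fs["top"],c,.235);print(w, np.degrees(np.arctan2(*(w[1]-w[0])[:2])),np.degrees(np.arctan2(*(w[2]-w[1])[1::-1])))
a=fs["top"]["img"][150:225,85:285,::-1];cv2.imwrite("pics/pullt.png",cv2.resize(a,None,fx=4,fy=4,interpolation=cv2.INTER_CUBIC))
a=fs["side"]["img"][200:290,120:270,::-1];cv2.imwrite("pics/pulls.png",cv2.resize(a,None,fx=5,fy=5,interpolation=cv2.INTER_CUBIC))
E
```

```text
side lens [(0.89, [359.0, 183.0, 389.0, 206.0], 477), (0.79, [331.0, 178.0, 348.0, 199.0], 298), (0.44, [388.0, 184.0, 395.0, 193.0], 36)]
side pull [(0.61, [170.0, 212.0, 229.0, 272.0], 1689), (0.47, [204.0, 315.0, 236.0, 378.0], 1792)]
top lens [(0.97, [378.0, 193.0, 415.0, 225.0], 668), (0.86, [372.0, 248.0, 406.0, 278.0], 662), (0.72, [422.0, 259.0, 454.0, 289.0], 583)]
top pull [(0.59, [150.0, 179.0, 232.0, 208.0], 783)]
pull tri [0.63532448 0.12809924 0.05564853] top@.062 [[0.63007658 0.12276752 0.062     ]] side [[0.63394064 0.13766459 0.062     ]]
front [[0.66791206 0.13064191 0.        ]] [[0.66752723 0.13552857 0.        ]]
[[ 0.65211506  0.30692868  0.235     ]
 [ 0.68286479 -0.04741858  0.235     ]
 [ 0.99902152 -0.02163706  0.235     ]
 [ 0.9687119   0.3337139   0.235     ]] 175.04038212731743 4.661964085831355
```

View pics/pullt.png

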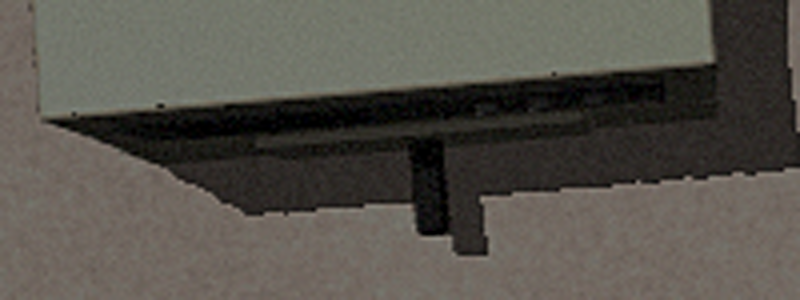

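View pics/pulls.png

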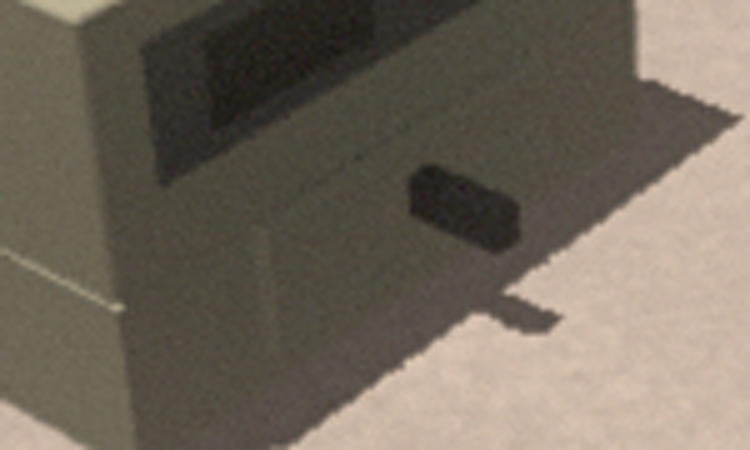

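```bash
python3 - <<'E'
from h import *
import pickle
fs,out=pickle.load(open("d0.pkl","rb"))
T,S=fs["top"],fs["side"]
psi=np.radians(4.8);ex=np.array([np.cos(psi),np.sin(psi),0]);ey=np.array([-ex[1],ex[0],0])
F=np.array([.6675,.1298,0])
for nm,f,uv,z in [("tip top",T,(193.2,208.5),.074),("tip top lowz",T,(193.2,208.5),.05),("root",T,(191.5,185),.062),("side tip end toplow",S,(223.5,241.5),.074),("side tip bot",S,(219.5,250),.05),("side root",S,(205,233),.074),
   ("panel front-bottom? top",T,(150,187.5),.09),("shadow",T,(203,213.5),0)]:
    w=atz(f,uv,z)[0]; print(nm,w,"s",(w-F)@ex,(w-F)@ey)
# black mask of pull in both views: centroid compare with model
def box(s): 
    c=F+ex*(-.029-s)+np.array([0,0,.062]); return np.array([c+ex*a*.029+ey*b*.009+np.array([0,0,d*.012]) for a in(-1,1) for b in(-1,1) for d in(-1,1)])
for s in(0,.01,.02): print(s,[np.round([proj(f,box(s)).min(0),proj(f,box(s)).max(0)],1).tolist() for f in(T,S)])
# lens fit
mt=out["top"]["lens"][1]["pixels"].astype(float); ms=out["side"]["lens"][0]["pixels"].astype(float)
def cost(v,full=False):
    P=LENS@lensR(v[3],30).T+np.array(v[:3]); 
    e=[((hullmask(f,P)-m)**2).sum() for f,m in((T,mt),(S,ms))]; return e if full else sum(e)
p0=tri([S,T],[(372.5,193.5),(391,261)]);print("tri c",p0)
best=None
for y in(-30,-20,-10):
    r=minimize(cost,[*(p0-lensR(y,30)[:,2]*.015),y],method="Nelder-Mead",options=dict(initial_simplex=None,xatol=1e-4,fatol=.5,maxiter=400,))
    r=minimize(cost,r.x,method="Nelder-Mead",options=dict(initial_simplex=[r.x]+[r.x+d for d in np.diag([.01,.01,.01,8])],maxiter=400))
    print(y,r.x,r.fun,cost(r.x,True)); 
    if best is None or r.fun<best.fun: best=r
v=best.x; R=lensR(v[3],30); print("mid",v[:3]+R[:,2]*.015, R)
for n,f in fs.items():
    im=f["img"][:,:,::-1].copy(); im=cv2.resize(im,None,fx=4,fy=4,interpolation=cv2.INTER_CUBIC)
    h=cv2.convexHull(((proj(f,LENS@R.T+v[:3])+.5)*4).astype(np.float32)).astype(int); cv2.polylines(im,[h],True,(0,0,255),1)
    u,w=(np.mean(h,axis=(0,1))).astype(int); cv2.imwrite(f"pics/fit_{n}.png",im[w-120:w+120,u-160:u+160])
a=[cv2.imread(f"pics/fit_{n}.png") for n in fs];cv2.imwrite("pics/fit.png",np.hstack(a))
E
```

```text
tip top [0.60320623 0.12174578 0.074     ] s -0.06474223890283107 -0.0026460052330638108
tip top lowz [0.60470454 0.12503138 0.05      ] s -0.06297425944761514 0.0005026930982048839
root [0.66189925 0.12835072 0.062     ] s -0.005702378277661825 -0.0009755381809108483
side tip end toplow [0.59974707 0.1233657  0.074     ] s -0.06805372072175081 -0.0007423174763923232
side tip bot [0.60704659 0.13059461 0.05      ] s -0.06017489699789241 0.005850438831277864
side root [0.65916114 0.12753596 0.074     ] s -0.008499060994263043 -0.0015583233718563564
panel front-bottom? top [0.65205554 0.22349668 0.09      ] s -0.007549962754135929 0.09466042879801029
shadow [0.59507343 0.10654846 0.        ] s -0.07411819496250457 -0.017109490902281577
0 [[[186.5, 181.9], [196.9, 206.8]], [[199.4, 230.5], [222.9, 250.3]]]
0.01 [[[186.8, 186.0], [197.2, 210.8]], [[202.4, 231.9], [226.1, 251.8]]]
0.02 [[[187.1, 190.0], [197.5, 214.8]], [[205.5, 233.2], [229.3, 253.2]]]
tri c [ 0.47872683 -0.36598752  0.05218227]
-30 [  0.48027015  -0.36715976   0.04721308 -20.23686021] 51.660807381776245 [np.float64(20.18572856593618), np.float64(31.475078815840064)]
-20 [  0.48016274  -0.36692159   0.04771819 -21.39886248] 52.53431757016533 [np.float64(22.13207227989235), np.float64(30.402245290272976)]
-10 [  0.48010862  -0.36687941   0.04788877 -21.18934028] 47.54068435217224 [np.float64(17.825436370626683), np.float64(29.71524798154556)]
mid [ 0.47311569 -0.36416852  0.06087915] [[ 0.80747435  0.36145111 -0.46619553]
 [-0.31302584  0.93239106  0.18072555]
 [ 0.5         0.          0.8660254 ]]
```

View pics/fit.png

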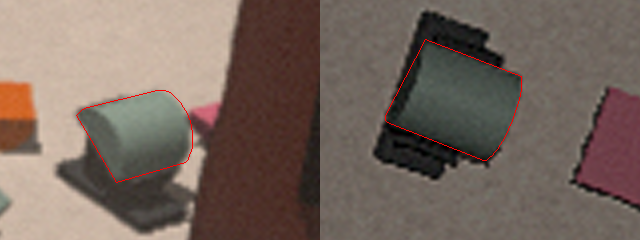

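```bash
cat >> h.py <<'E'
from scipy.spatial.transform import Rotation as Ro
def toolR(st): return Ro.from_euler("xyz",st["ee_rot"],degrees=True).as_matrix()
def turn_to(R,d):
    # signed turn (deg) about tool x so tool z lines up with +-d (nearest)
    d=np.array(d)/np.linalg.norm(d); c=np.degrees(np.arctan2(-(R[:,1]@d),R[:,2]@d))
    return [((c+90)%180)-90, c]
def plan(R,p,tgt,turn,n,nd=4):
    # rows: shift in current axes, then turn
    rows=[];R=R.copy();p=np.array(p,float)
    for k in range(n):
        s=np.round(R.T@((np.array(tgt)-p)/(n-k)),nd); t=round(turn/n,1); rows.append([*s.tolist(),t])
        p=p+R@s; R=R@Ro.from_euler("x",t,degrees=True).as_matrix()
    print("end",p,"z",R[:,2]); print([x for r in rows for x in r]); return R,p
E
python3 - <<'E'
from bench import env
from h import *
st=env.state();R=toolR(st);print(R.round(3),st["t"],st["q"][5])
psi=np.radians(4.8);ey=[-np.sin(psi),np.cos(psi),0];ex=np.array([np.cos(psi),np.sin(psi),0])
t=turn_to(R,ey);print("turn",t)
g=np.array([.6675,.1298,0])-.058*ex; print(g)
plan(R,st["eef_pos"],[g[0],g[1],.2],t[0],16)
E
```

```text
[[ 0.     0.919  0.395]
 [-0.     0.395 -0.919]
 [-1.     0.     0.   ]] 1.4 -6.430098042993808
turn [np.float64(18.44953507334202), np.float64(-161.55046492665798)]
[0.60970341 0.12494669 0.        ]
end [0.60973026 0.12493939 0.20001693] z [ 7.06188913e-02 -9.97503369e-01  1.37821056e-05]
[0.0035, 0.0381, -0.0312, np.float64(1.2), 0.0035, 0.0374, -0.032, np.float64(1.2), 0.0035, 0.0368, -0.0328, np.float64(1.2), 0.0035, 0.0361, -0.0335, np.float64(1.2), 0.0035, 0.0353, -0.0343, np.float64(1.2), 0.0035, 0.0346, -0.035, np.float64(1.2), 0.0035, 0.0339, -0.0357, np.float64(1.2), 0.0035, 0.0331, -0.0364, np.float64(1.2), 0.0035, 0.0324, -0.0371, np.float64(1.2), 0.0035, 0.0316, -0.0378, np.float64(1.2), 0.0036, 0.0308, -0.0384, np.float64(1.2), 0.0035, 0.0299, -0.0391, np.float64(1.2), 0.0036, 0.0291, -0.0397, np.float64(1.2), 0.0035, 0.0283, -0.0403, np.float64(1.2), 0.0036, 0.0275, -0.0409, np.float64(1.2), 0.0035, 0.0266, -0.0414, np.float64(1.2)]
```

step_arm(increments=[0,0,0,9.2,0,0,0,9.2,0.004,0.03,-0.0475,0,0.004,0.03,-0.0475,0,0.004,0.03,-0.0475,0,0.004,0.03,-0.0475,0,0.004,0.03,-0.0475,0,0.004,0.03,-0.0475,0,0.004,0.03,-0.0475,0,0.004,0.03,-0.0475,0,0.004,0.03,-0.0475,0,0.004,0.03,-0.0475,0,0.004,0.03,-0.0475,0,0.004,0.03,-0.0475,0,0.004,0.03,-0.0475,0,0.004,0.03,-0.0475,0], claw=60)

```text
t: 3.4
eef_pos: [0.6098, 0.1257, 0.2004]
ee_rot: [69.3, 90.0, -15.9]
wrist_force: [-0.2, -0.2, 0.2]
gripper_width: 0.0516
```

step_arm(increments=[0.04,0,0,0,0.04,0,0,0,0.015,0,0,0])

```text
t: 3.78
eef_pos: [0.6068, 0.1239, 0.1021]
ee_rot: [-89.7, 89.7, -174.9]
wrist_force: [-0.6, -0.5, -0.6]
gripper_width: 0.0512
```

```bash
python3 - <<'E'
from bench import env
from h import *
st=env.state();print(st["eef_pos"],st["wrist_force"],st["t"])
f=env.grab_frame("side");a=f["img"][110:290,110:310,::-1];a=cv2.resize(a,None,fx=3,fy=3,interpolation=cv2.INTER_CUBIC)
f=env.grab_frame("top");b=f["img"][130:270,120:280,::-1];b=cv2.resize(b,None,fx=3,fy=3,interpolation=cv2.INTER_CUBIC)
cv2.imwrite("pics/a1.png",a);cv2.imwrite("pics/b1.png",b)
E
```

```text
[0.60676651 0.12394663 0.10211787] [-0.569737   -0.5289294  -0.59354952] 3.775
```

View pics/a1.png

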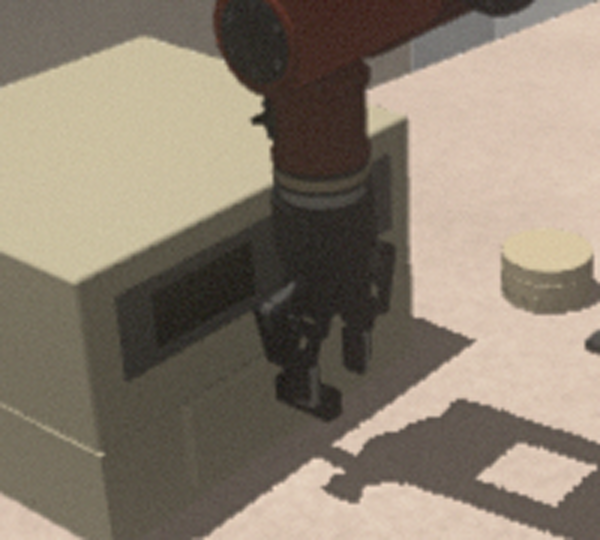

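View pics/b1.png

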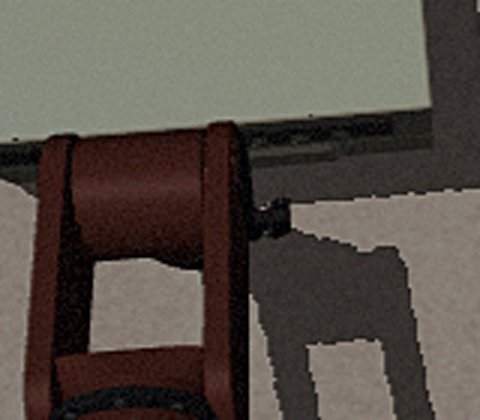

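step_arm(increments=[0.015,0,0,0,0.015,0,0,0,0.005,0,0,0,0,0,0,0])

```text
t: 4.38
eef_pos: [0.6086, 0.1238, 0.0698]
ee_rot: [-91.3, 89.9, -176.4]
wrist_force: [0.1, 0.4, 0.0]
gripper_width: 0.051
```

```bash
python3 - <<'E'
from bench import env
from h import *
st=env.state();print(st["eef_pos"],st["wrist_force"],st["t"])
f=env.grab_frame("side");a=f["img"][110:290,110:310,::-1];a=cv2.resize(a,None,fx=3,fy=3,interpolation=cv2.INTER_CUBIC)
cv2.imwrite("pics/a2.png",a)
E
```

```text
[0.6086287  0.12376652 0.06975367] [0.14592837 0.37014917 0.03642723] 4.375
```

View pics/a2.png

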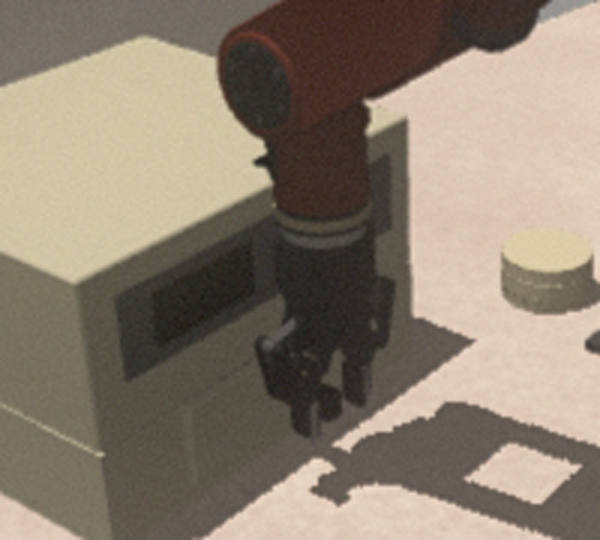

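step_arm(increments=[0,0,0,0,0,0,0,0,0,0,0,0,0,0,0,0,0,0,0,0], claw=0, grip_force=50)

```text
t: 5.05
eef_pos: [0.6095, 0.1245, 0.0711]
ee_rot: [125.4, 89.9, 40.3]
wrist_force: [-1.8, 4.6, 6.2]
gripper_width: 0.0173
```

step_arm(increments=[0,-0.005,0,0,0,-0.013,0,0,0,-0.013,0,0,0,-0.013,0,0,0,-0.013,0,0,0,-0.013,0,0,0,-0.013,0,0,0,-0.013,0,0,0,-0.013,0,0,0,-0.013,0,0,0,-0.013,0,0,0,-0.005,0,0,0,0,0,0])

```text
t: 6.68
eef_pos: [0.4686, 0.1115, 0.071]
ee_rot: [-43.0, 89.9, -128.1]
wrist_force: [0.7, -0.7, 10.0]
gripper_width: 0.0174
```

step_arm(increments=[0,-0.005,0,0,0,-0.005,0,0,0,-0.003,0,0,0,-0.002,0,0,0,0,0,0])

```text
t: 7.3
eef_pos: [0.4562, 0.1103, 0.071]
ee_rot: [78.8, 89.7, -6.3]
wrist_force: [7.5, 0.9, 2.3]
gripper_width: 0.0172
```

step_arm(increments=[0,-0.003,0,0,0,0,0,0])

```text
t: 7.55
eef_pos: [0.4562, 0.1103, 0.0711]
ee_rot: [86.4, 89.3, 1.3]
wrist_force: [16.4, 1.9, -8.0]
gripper_width: 0.0167
```

step_arm(increments=[0,0.004,0,0,0,0,0,0])

```text
t: 7.8
eef_pos: [0.4562, 0.1103, 0.071]
ee_rot: [55.3, 89.9, -29.8]
wrist_force: [4.0, -0.9, 6.0]
gripper_width: 0.0171
```

step_arm(increments=[0,0,0,0,0,0,0,0,0,0,0,0], claw=65)

```text
t: 8.18
eef_pos: [0.4537, 0.1106, 0.0692]
ee_rot: [-87.4, 89.8, -172.5]
wrist_force: [0.5, -0.1, 0.7]
gripper_width: 0.0556
```

step_arm(increments=[-0.03,0,0,0,-0.04,0,0,0,-0.05,0,0,0,-0.05,0,0,0], claw=100)

```text
t: 8.68
eef_pos: [0.4544, 0.1107, 0.241]
ee_rot: [-86.6, 89.9, -171.8]
wrist_force: [0.6, -0.3, -1.1]
gripper_width: 0.085
```

```bash
python3 - <<'E'
from bench import env
from h import *
import pickle
fs={n:env.grab_frame(n) for n in("side","top")}
for n,f in fs.items():
    cv2.imwrite(f"pics/{n}3.png",f["img"][:,:,::-1])
    for l in("pull","seat"): print(n,l,[(round(d["p"],2),np.round(d["point"],1).tolist()) for d in env.spot_point(f,l)])
pickle.dump(fs,open("d3.pkl","wb"))
st=env.state();print(st["eef_pos"],st["t"],toolR(st).round(4),st["q"])
E
```

```text
side pull [(0.55, [264.8, 261.8])]
side seat [(0.62, [221.3, 244.9])]
top pull [(0.71, [319.6, 240.6]), (0.58, [197.4, 260.7])]
top seat [(0.62, [192.7, 212.9]), (0.3, [109.5, 291.1])]
[0.45410904 0.11072787 0.2383876 ] 8.975 [[-3.800e-03  9.964e-01  8.460e-02]
 [-4.000e-04  8.460e-02 -9.964e-01]
 [-1.000e+00 -3.900e-03  1.000e-04]] [ 5.09163774e+00 -6.22528350e+00  1.13956776e+02 -2.30948433e-03
  7.24892951e+01  9.02412988e+01]
```

View pics/side3.png

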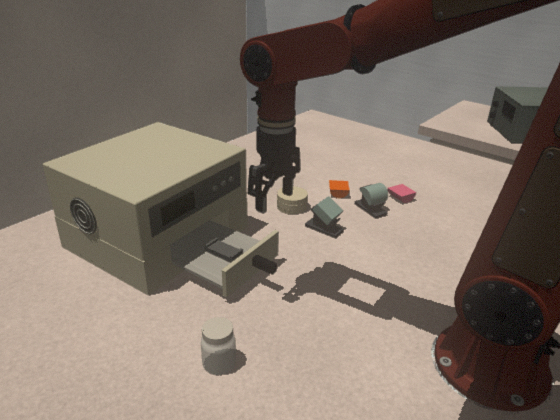

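View pics/top3.png

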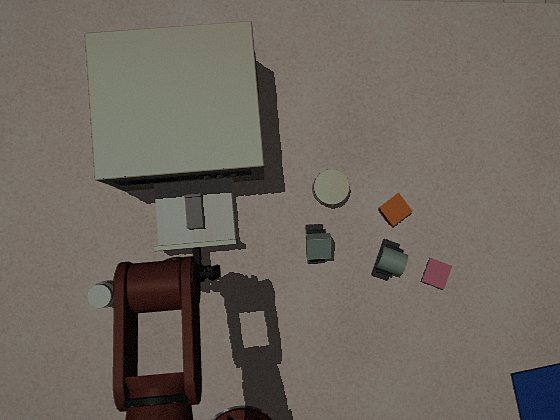

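```bash
python3 - <<'E'
from bench import env
from h import *
import pickle
fs=pickle.load(open("d3.pkl","rb"));T,S=fs["top"],fs["side"]
print(tri([S,T],[(221.3,244.9),(192.7,212.9)]),atz(T,(192.7,212.9),.056),atz(S,(221.3,244.9),.056))
def crop(f,a,b,c,d,k): return cv2.resize(f["img"][a:b,c:d,::-1],None,fx=k,fy=k,interpolation=cv2.INTER_CUBIC)
psi=np.radians(4.8);ex=np.array([np.cos(psi),np.sin(psi),0]);ey=np.array([-ex[1],ex[0],0])
c=np.array([.5977,.1239,.056])
P=np.array([c+ex*a*.042+ey*b*.02 for a,b in((-1,-1),(-1,1),(1,1),(1,-1))])
q=c-ex*.119+[0,0,.006]
B=np.array([q+ex*.029+ey*b*.099+np.array([0,0,.028]) for b in(-1,1)])
for n,f,r in(("t",T,(180,260,140,250)),("s",S,(215,305,170,290))):
    k=6;im=crop(f,*r,k)
    for pts,cl in((P,True),(B,False)):
        cv2.polylines(im,[((proj(f,pts)+.5-[r[2],r[0]])*k).astype(np.int32)],cl,(0,0,255),1)
    cv2.imwrite(f"pics/seat_{n}.png",im)
E
```

```text
[0.59652813 0.12714665 0.06708343] [[0.59344825 0.12528869 0.056     ]] [[0.6128153  0.11878262 0.056     ]]
```

View pics/seat_t.png

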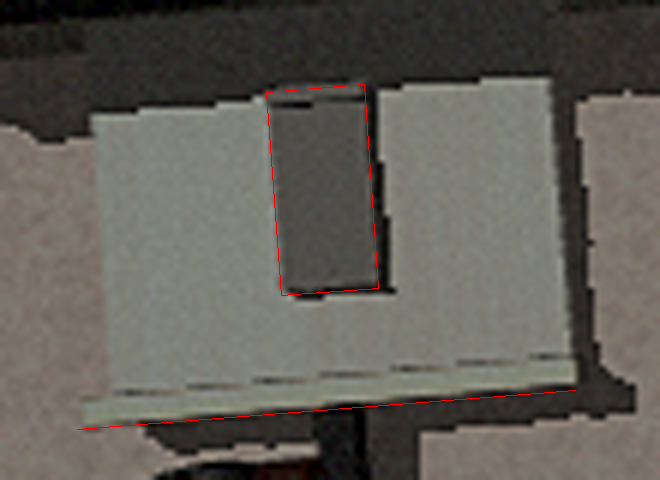

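View pics/seat_s.png

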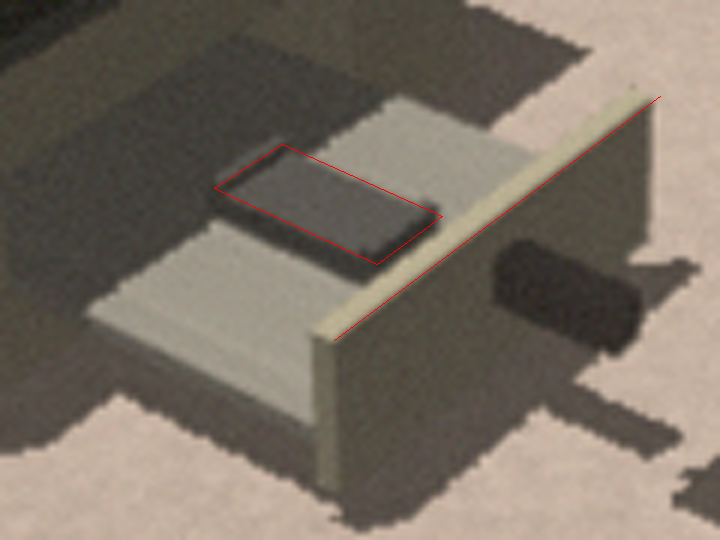

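```bash
python3 - <<'E'
from bench import env
from h import *
fs={n:env.grab_frame(n) for n in("side","top")};T,S=fs["top"],fs["side"]
m={n:env.cut_out(fs[n],"lens") for n in fs}
def pick(l,uv): return next(d["pixels"] for d in l if d["pixels"][uv[1],uv[0]])
mt=pick(m["top"],(391,261)).astype(float);ms=pick(m["side"],(373,195)).astype(float)
def cost(v,full=False):
    P=LENS@lensR(v[3],30).T+np.array(v[:3]); e=[((hullmask(f,P)-mm)**2).sum() for f,mm in((T,mt),(S,ms))]; return e if full else sum(e)
for y in(-17,-24):
    x0=np.array([.480,-.367,.048,y]);r=minimize(cost,x0,method="Nelder-Mead",options=dict(initial_simplex=[x0]+[x0+d for d in np.diag([.008,.008,.008,8])],maxiter=400));print(r.x,r.fun,cost(r.x,True))
# yaw from minAreaRect of rest foot not needed
v=r.x;Rl=lensR(v[3],30);g=v[:3]+Rl@[.008,0,.014];print("grip pt",g,"mid",v[:3]+Rl@[0,0,.015])
st=env.state();R=toolR(st);t=turn_to(R,Rl[:,1]);print("turn",t,st["q"][5],st["eef_pos"])
R2=R@Ro.from_euler("x",t[0],degrees=True).as_matrix();print("d tool after turn",R2.T@(g-st["eef_pos"]))
E
```

```text
[  0.47975363  -0.36601781   0.04843911 -19.01280711] 47.802460592079974 [np.float64(28.945544021530182), np.float64(18.856916570549792)]
[  0.47910893  -0.36549857   0.04837357 -19.09127459] 47.01311803152634 [np.float64(26.045490196078433), np.float64(20.967627835447907)]
grip pt [ 0.47904108 -0.36547508  0.06449792] mid [ 0.47202143 -0.36304551  0.06136395]
turn [np.float64(23.937329532399247), np.float64(-156.06267046760075)] 90.24167969912394 [0.45443477 0.1107361  0.23840019]
d tool after turn [0.17396903 0.17960488 0.44170287]
```

```bash
python3 - <<'E'
from bench import env
from h import *
st=env.state();R=toolR(st);p=st["eef_pos"]
R2=R@Ro.from_euler("x",24.9,degrees=True).as_matrix();print(R2.T@(np.array([.479,-.3658,.12])-p), R2[:,2])
E
```

```text
[0.11846761 0.18688442 0.43903114] [-0.34289924 -0.93937082  0.00160103]
```

step_arm(increments=[0,0,0,8.3,0,0,0,8.3,0,0,0,8.3,0.003,0.0187,0.0439,0,0.003,0.0187,0.0439,0,0.003,0.0187,0.0439,0,0.003,0.0187,0.0439,0,0.003,0.0187,0.0439,0,0.003,0.0187,0.0439,0,0.003,0.0187,0.0439,0,0.003,0.0187,0.0439,0,0.003,0.0187,0.0439,0,0.003,0.0187,0.0439,0,0.04,0,0,0,0.04,0,0,0,0.008,0,0,0,0,0,0,0], claw=100)

```text
t: 11.3
eef_pos: [0.4805, -0.3653, 0.1217]
ee_rot: [-113.2, 89.9, 136.8]
wrist_force: [-0.3, -0.2, 0.0]
gripper_width: 0.0851
```

```bash
python3 - <<'E'
from bench import env
from h import *
st=env.state();print(st["eef_pos"],st["wrist_force"],st["t"],toolR(st).round(3))
f=env.grab_frame("side");a=f["img"][110:250,300:440,::-1];a=cv2.resize(a,None,fx=4,fy=4,interpolation=cv2.INTER_CUBIC)
f=env.grab_frame("top");b=f["img"][200:320,330:450,::-1];b=cv2.resize(b,None,fx=4,fy=4,interpolation=cv2.INTER_CUBIC)
cv2.imwrite("pics/a4.png",a);cv2.imwrite("pics/b4.png",b)
E
```

```text
[ 0.48046919 -0.36528182  0.12169568] [-0.27551496 -0.16627615  0.02975754] 11.3 [[-0.001  0.939 -0.343]
 [ 0.001 -0.343 -0.939]
 [-1.    -0.002 -0.001]]
```

View pics/a4.png

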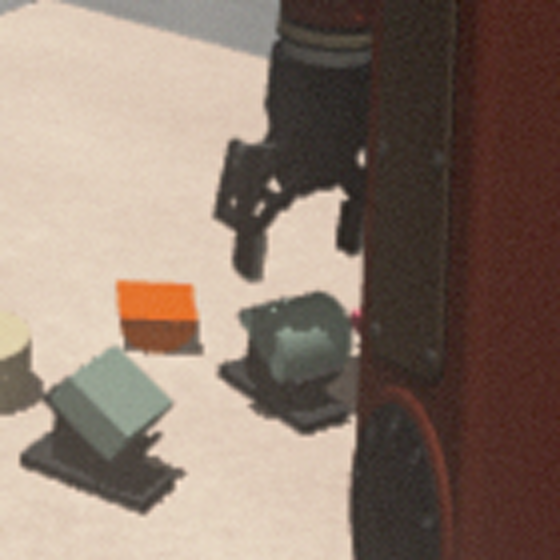

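View pics/b4.png

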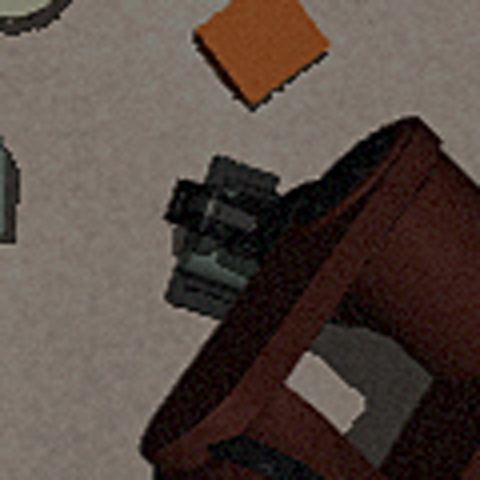

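```bash
python3 - <<'E'
import pickle
from h import *
S=pickle.load(open("d3.pkl","rb"))["side"]
for z in(.08,.09,.1,.11,.12): 
    w=atz(S,(362.5,179),z)[0]; d=w-[.4805,-.3653,0]; print(z,w,d[:2]@[.343,.939],d[:2]@[.939,-.343])
E
```

```text
0.08 [ 0.5250085 -0.3759712  0.08     ] 0.00524615481264511 0.04545370163702164
0.09 [ 0.51521319 -0.35780481  0.09      ] 0.018944611637844784 0.030024834732088806
0.1 [ 0.50541788 -0.33963841  0.1       ] 0.03264306846304463 0.014595967827155795
0.11 [ 0.49562258 -0.32147201  0.11      ] 0.046341525288244284 -0.0008328990777770924
0.12 [ 0.48582727 -0.30330561  0.12      ] 0.06003998211344413 -0.01626176598271011
```

step_arm(increments=[0.02,0,0,0,0.02,0,0,0,0.012,0,0,0,0,0,0,0])

```text
t: 11.9
eef_pos: [0.4795, -0.3644, 0.068]
ee_rot: [-113.9, 89.8, 136.0]
wrist_force: [-0.0, -0.8, 0.3]
gripper_width: 0.0854
```

step_arm(increments=[0,0,0,0,0,0,0,0,0,0,0,0,0,0,0,0], claw=60, grip_force=25)

```text
t: 12.4
eef_pos: [0.4812, -0.3662, 0.0711]
ee_rot: [60.8, 89.9, -49.3]
wrist_force: [-0.4, 0.2, 2.0]
gripper_width: 0.0635
```

```bash
python3 - <<'E'
from bench import env
from h import *
st=env.state();print(st["eef_pos"],st["wrist_force"],st["moment"],st["t"],st["gripper_width"])
f=env.grab_frame("side");a=f["img"][110:250,300:440,::-1];a=cv2.resize(a,None,fx=4,fy=4,interpolation=cv2.INTER_CUBIC)
cv2.imwrite("pics/a5.png",a)
E
```

```text
[ 0.48115058 -0.36623332  0.07113437] [-0.36232692  0.17634935  1.97540649] [-0.05475897  0.08282722  0.0393765 ] 12.4 0.06351482633950781
```

View pics/a5.png

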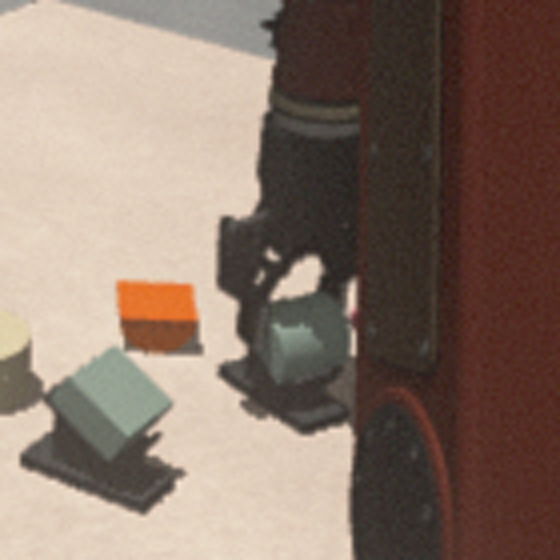

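step_arm(increments=[-0.005,0,0,0,-0.01,0,0,0,-0.02,0,0,0,-0.03,0,0,0,-0.03,0,0,0,-0.03,0,0,0,-0.02,0,0,0])

```text
t: 13.32
eef_pos: [0.4815, -0.3662, 0.2186]
ee_rot: [67.6, 89.8, -42.5]
wrist_force: [-0.4, -0.9, -2.7]
gripper_width: 0.0636
```

```bash
python3 - <<'E'
from bench import env
from h import *
st=env.state();print(st["eef_pos"],st["wrist_force"],st["moment"],st["t"],st["gripper_width"],st["q"])
f=env.grab_frame("side");a=f["img"][80:250,280:440,::-1];a=cv2.resize(a,None,fx=4,fy=3.5,interpolation=cv2.INTER_CUBIC)
cv2.imwrite("pics/a6.png",a)
R=toolR(st);print(R.round(4))
psi=np.radians(5);ey=[-np.sin(psi),np.cos(psi),0];t=turn_to(R,ey);print(t)
E
```

```text
[ 0.48145288 -0.36620129  0.21857387] [-0.43126306 -0.92533092 -2.66828875] [-0.05481632 -0.05006456  0.03915325] 13.325 0.06358341005066254 [-4.39050671e+01  1.18281711e+01  9.73474025e+01  5.80118010e-03
  7.06033368e+01  6.61368099e+01]
[[ 0.0028  0.9394 -0.3427]
 [-0.0026 -0.3427 -0.9394]
 [-1.      0.0036  0.0015]]
[np.float64(-25.043580413313748), np.float64(154.95641958668625)]
```

View pics/a6.png

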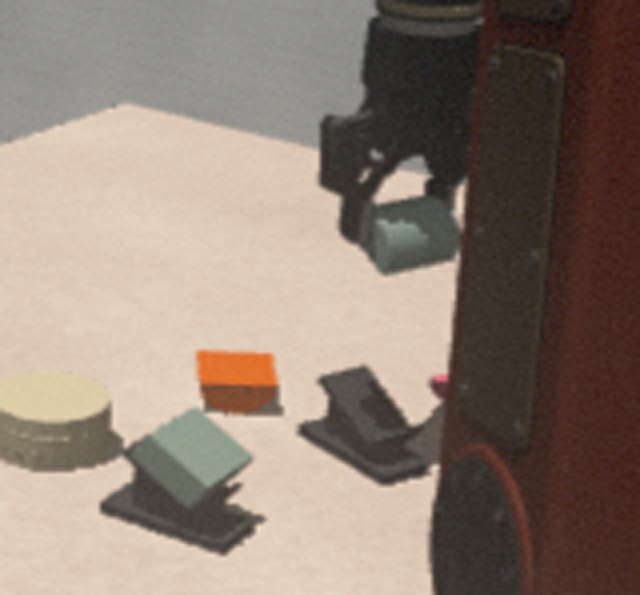

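step_arm(increments=[0,0,0,-5,0,0.004,-0.01,-5,0,0.008,-0.025,-5,0,0.012,-0.04,-5,0,0.014,-0.045,-5,0,0.015,-0.045,0,0,0.015,-0.045,0,0,0.015,-0.045,0,0,0.015,-0.045,0,0,0.015,-0.045,0,0,0.015,-0.045,0,0,0.012,-0.04,0,0,0.008,-0.025,0,0,0.004,-0.01,0,0,0,0,0])

```text
t: 15.25
eef_pos: [0.6125, 0.1036, 0.2148]
ee_rot: [-64.3, 89.9, -149.3]
wrist_force: [-0.5, 0.1, -3.5]
gripper_width: 0.0637
```

```bash
cat > look.py <<'E'
import sys
from bench import env
from h import *
k=sys.argv[1]
st=env.state();print("pos",st["eef_pos"].round(4),"F",st["wrist_force"].round(2),"M",st["moment"].round(3),st["t"],st["gripper_width"].round(4))
R=toolR(st);print(R.round(4).tolist())
psi=np.radians(5);ex=np.array([np.cos(psi),np.sin(psi),0]);ey=np.array([-ex[1],ex[0],0])
d=st["eef_pos"]-np.array([.5985,.124,.056]);print("rel seat ex,ey,z",d@ex,d@ey,d[2],"turn",turn_to(R,ey)[0])
S=env.grab_frame("side");T=env.grab_frame("top")
a=cv2.resize(S["img"][150:290,170:300,::-1],None,fx=4,fy=4,interpolation=cv2.INTER_CUBIC)
b=cv2.resize(T["img"][170:260,140:250,::-1],None,fx=2.4,fy=2.4,interpolation=cv2.INTER_CUBIC)
o=np.zeros((560,520+264,3),np.uint8);o[:,:520]=a;o[:216,520:]=b;cv2.imwrite(f"pics/l{k}.png",o)
E
python3 look.py 1
```

```text
Traceback (most recent call last):
  File "look.py", line 5, in <module>
    st=env.state();print("pos",st["eef_pos"].round(4),"F",st["wrist_force"].round(2),"M",st["moment"].round(3),st["t"],st["gripper_width"].round(4))
                                                                                                                       ^^^^^^^^^^^^^^^^^^^^^^^^^
AttributeError: 'float' object has no attribute 'round'
```

step_arm(increments=[0.01,-0.007,-0.0105,0,0.025,-0.007,-0.011,0,0.03,0,0,0,0.025,0,0,0,0.01,0,0,0,0,0,0,0,0,0,0,0])

```text
t: 16.12
eef_pos: [0.5979, 0.1236, 0.1166]
ee_rot: [90.4, 89.9, 5.3]
wrist_force: [1.0, -0.1, -1.8]
gripper_width: 0.0636
```

```bash
sed -i 's/st\["gripper_width"\].round(4)/st["gripper_width"]/' look.py; python3 look.py 1
```

```text
pos [0.5979 0.1236 0.1166] F [ 0.97 -0.12 -1.83] M [-0.02  -0.062  0.057] 16.125 0.06360054373221524
[[0.0023, 0.9963, 0.0859], [0.0002, 0.0859, -0.9963], [-1.0, 0.0023, -0.0]]
rel seat ex,ey,z -0.0006254330670791681 -0.0003313492242043304 0.06063794493618151 turn -0.07186485485988214
```

View pics/l1.png

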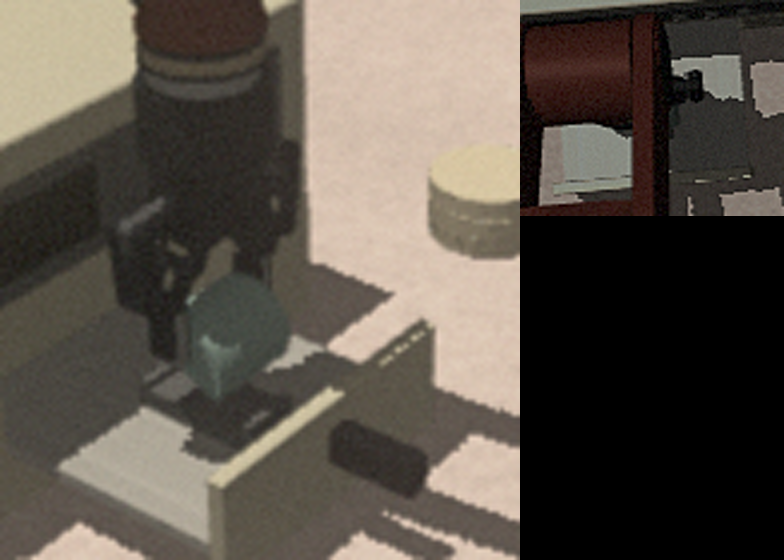

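```bash
cat > ov.py <<'E'
import sys
from bench import env
from h import *
# overlay lens with origin off o (ex,ey,z rel TCP), tilt
def ov(name,o,tilt,yaw=5.0,org=None):
    st=env.state();psi=np.radians(yaw);ex=np.array([np.cos(psi),np.sin(psi),0]);ey=np.array([-ex[1],ex[0],0])
    c=st["eef_pos"]+ex*o[0]+ey*o[1]+np.array([0,0,o[2]]) if org is None else np.array(org)
    S=env.grab_frame("side");P=LENS@lensR(yaw,tilt).T+c
    r=(200,270,195,265);k=8;im=cv2.resize(S["img"][r[0]:r[1],r[2]:r[3],::-1],None,fx=k,fy=k,interpolation=cv2.INTER_CUBIC)
    for s in(0,1):
        cv2.polylines(im,[((proj(S,P[s::2])+.5-[r[2],r[0]])*k).astype(np.int32)],True,(0,0,255),1)
    sc=np.array([.5985,.124,.056]);Q=np.array([sc+ex*a*.042+ey*b*.02 for a,b in((-1,-1),(-1,1),(1,1),(1,-1))])
    cv2.polylines(im,[((proj(S,Q)+.5-[r[2],r[0]])*k).astype(np.int32)],True,(0,255,255),1)
    cv2.imwrite(f"pics/{name}.png",im)
E
python3 -c "
from ov import *
ov('o1',(-.0018,0,-.0227),30)"
```

```text
(no output)
```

View pics/o1.png

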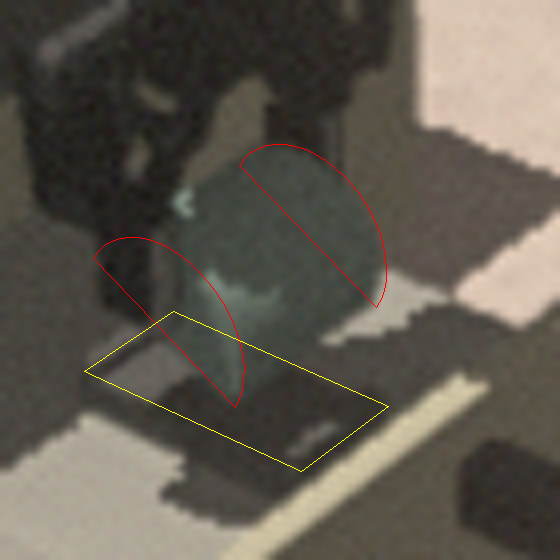

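step_arm(increments=[0.008,-0.0015,0,0,0.008,0,0,0,0.003,0,0,0,0,0,0,0], grip_force=20)

```text
t: 16.77
eef_pos: [0.5949, 0.1236, 0.0955]
ee_rot: [-90.4, 89.9, -175.5]
wrist_force: [-0.4, 0.3, -1.9]
gripper_width: 0.0635
```

step_arm(increments=[0.002,0,0,0,0.001,0,0,0,0,0,0,0])

```text
t: 17.15
eef_pos: [0.5955, 0.1236, 0.0933]
ee_rot: [120.0, 90.0, 34.9]
wrist_force: [0.6, 0.0, -1.4]
gripper_width: 0.0635
```

step_arm(increments=[0.001,0,0,0,0.001,0,0,0,0,0,0,0])

```text
t: 17.52
eef_pos: [0.5959, 0.1236, 0.0926]
ee_rot: [79.0, 90.0, -6.0]
wrist_force: [-2.1, 0.3, 5.8]
gripper_width: 0.0635
```

step_arm(increments=[0.001,0,0,0,0.001,0,0,0,0,0,0,0])

```text
t: 17.9
eef_pos: [0.5971, 0.1235, 0.0915]
ee_rot: [81.1, 89.8, -3.9]
wrist_force: [-1.4, -0.9, 6.1]
gripper_width: 0.0636
```

step_arm(increments=[0.001,0.001,0,0,0.001,0.001,0,0,0.001,0.001,0,0,0,0,0,0])

```text
t: 18.4
eef_pos: [0.6001, 0.1238, 0.0884]
ee_rot: [79.5, 89.8, -5.5]
wrist_force: [-1.8, -0.2, 6.2]
gripper_width: 0.0636
```

```bash
python3 look.py 2
```

```text
pos [0.6001 0.1238 0.0884] F [-1.78 -0.19  6.17] M [-0.168  0.502  0.06 ] 18.4 0.06357177566127152
[[0.0034, 0.9962, 0.0869], [-0.0003, 0.0869, -0.9962], [-1.0, 0.0034, 0.0006]]
rel seat ex,ey,z 0.001601476487209749 -0.00038188696259965017 0.03240710388313193 turn -0.01698674189299254
```

View pics/l2.png

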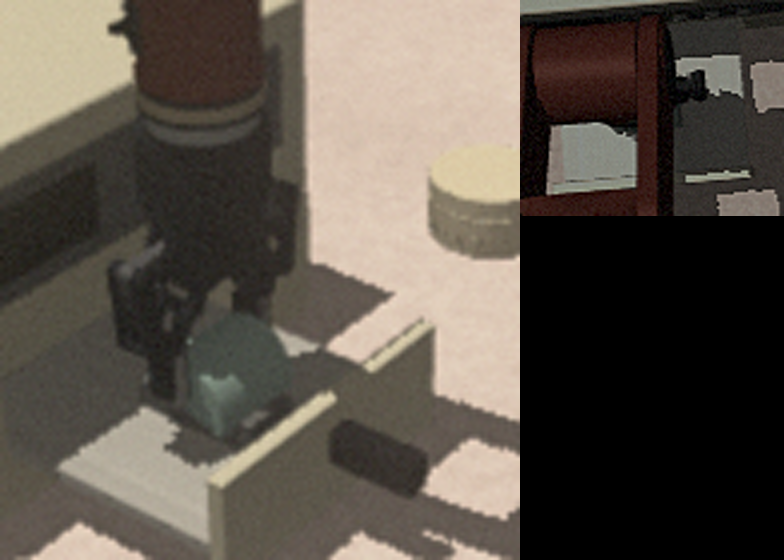

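step_arm(increments=[0.0013,0.001,0,0,0.0013,0.001,0,0,0.0013,0.0008,0,0,0.0013,0.0008,0,0,0,0,0,0])

```text
t: 19.12
eef_pos: [0.6041, 0.1241, 0.0834]
ee_rot: [82.7, 89.7, -2.3]
wrist_force: [-0.4, -0.4, 6.0]
gripper_width: 0.0637
```

step_arm(increments=[0.0013,0.0007,0,0,0.0013,0.0007,0,0,0.0013,0.0006,0,0,0,0,0,0])

```text
t: 19.62
eef_pos: [0.6065, 0.1243, 0.0797]
ee_rot: [84.4, 89.7, -0.7]
wrist_force: [1.1, -0.6, 6.5]
gripper_width: 0.0634
```

```bash
python3 look.py 3
```

```text
pos [0.6065 0.1243 0.0797] F [ 1.14 -0.64  6.45] M [-0.156  0.327  0.116] 19.625 0.06337677227631117
[[0.0052, 0.9962, 0.0868], [-0.0001, 0.0868, -0.9962], [-1.0, 0.0052, 0.0005]]
rel seat ex,ey,z 0.007954047607158505 -0.00038998813430983774 0.02369774144345011 turn -0.022143426030311275
```

View pics/l3.png

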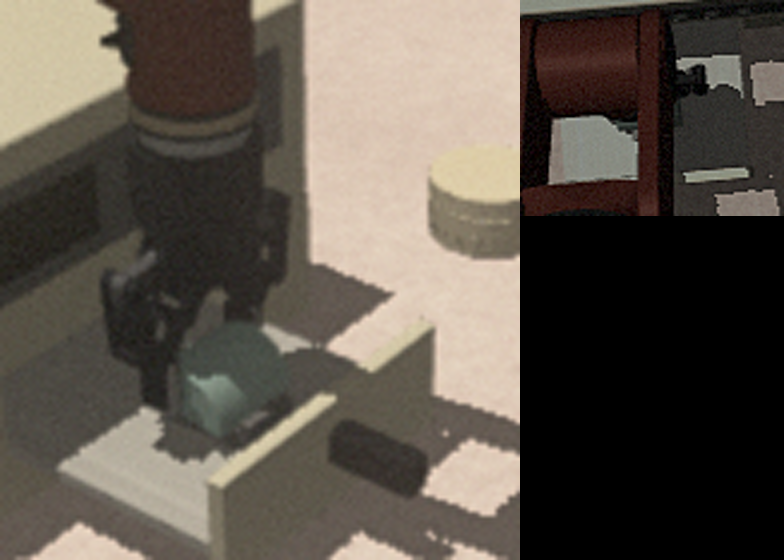

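step_arm(increments=[0.0013,0.0005,0,0,0.0013,0.0005,0,0,0.001,0.0003,0,0,0,0,0,0])

```text
t: 20.23
eef_pos: [0.6081, 0.1245, 0.0764]
ee_rot: [85.4, 89.7, 0.3]
wrist_force: [-0.1, -1.0, 6.4]
gripper_width: 0.0633
```

step_arm(increments=[0.001,0.0002,0,0,0.001,0,0,0,0,0,0,0])

```text
t: 20.6
eef_pos: [0.6089, 0.1245, 0.0747]
ee_rot: [86.2, 89.6, 1.1]
wrist_force: [1.1, -0.3, 7.1]
gripper_width: 0.0639
```

step_arm(increments=[0.001,0,0,0,0.001,0,0,0,0,0,0,0])

```text
t: 20.98
eef_pos: [0.6095, 0.1246, 0.0731]
ee_rot: [87.3, 89.5, 2.3]
wrist_force: [1.6, -1.3, 7.8]
gripper_width: 0.0635
```

```bash
python3 look.py 4; python3 -c "
from ov import *
ov('o4',(-.0095,0,-.0182),0)"
```

```text
pos [0.6095 0.1246 0.0731] F [ 1.61 -1.26  7.81] M [-0.085  0.077  0.051] 20.975 0.06347944375184916
[[0.0087, 0.9962, 0.0866], [0.0003, 0.0866, -0.9962], [-1.0, 0.0087, 0.0004]]
rel seat ex,ey,z 0.01097317624129906 -0.00037707215104602735 0.017103829674235037 turn -0.029214667388828275
```

View pics/o4.png

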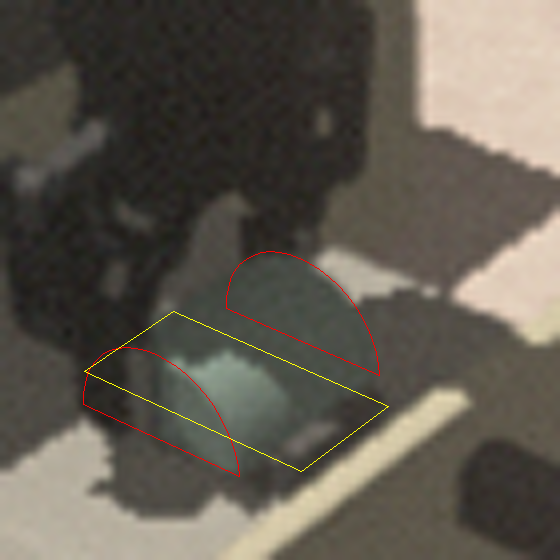

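step_arm(increments=[0.001,0,0,0,0.001,0,0,0,0,0,0,0])

```text
t: 21.5
eef_pos: [0.6096, 0.1246, 0.0727]
ee_rot: [86.3, 89.5, 1.3]
wrist_force: [-1.1, -0.6, 16.1]
gripper_width: 0.0637
```

step_arm(increments=[0.001,0,0,0,0.001,0,0,0,0,0,0,0])

```text
t: 21.88
eef_pos: [0.6112, 0.1248, 0.0727]
ee_rot: [87.5, 89.3, 2.5]
wrist_force: [-2.8, -1.5, 21.0]
gripper_width: 0.0634
```

```bash
python3 look.py 5
```

```text
pos [0.6112 0.1248 0.0727] F [-2.76 -1.5  21.04] M [-0.167  0.714  0.108] 21.875 0.06340829582084039
[[0.0116, 0.9961, 0.087], [0.0005, 0.087, -0.9962], [-0.9999, 0.0116, 0.0005]]
rel seat ex,ey,z 0.01268263961335702 -0.0003436943816801661 0.01665375670879505 turn -0.009558186563822346
```

View pics/l5.png

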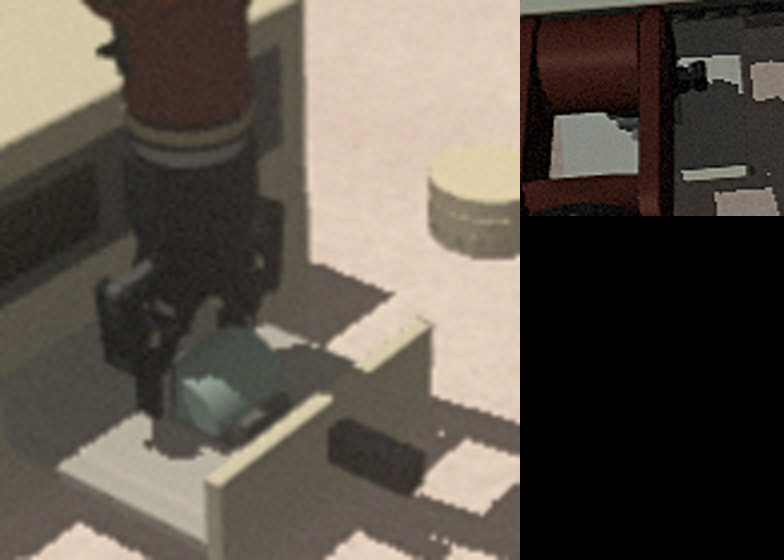

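step_arm(increments=[-0.002,-0.001,0,0,-0.002,-0.001,0,0,0,0,0,0])

```text
t: 22.35
eef_pos: [0.6074, 0.1245, 0.0727]
ee_rot: [89.2, 89.5, 4.1]
wrist_force: [3.5, -0.5, 7.9]
gripper_width: 0.0636
```

step_arm(increments=[-0.001,0,0,0,0,0,0,0])

```text
t: 22.6
eef_pos: [0.6066, 0.1245, 0.0727]
ee_rot: [89.4, 89.6, 4.4]
wrist_force: [4.9, -0.1, 6.7]
gripper_width: 0.0636
```

step_arm(increments=[0,0,0,0,0,0,0,0], claw=82)

```text
t: 22.85
eef_pos: [0.6012, 0.1242, 0.0687]
ee_rot: [-91.2, 89.7, -176.2]
wrist_force: [-0.3, 0.3, -0.7]
gripper_width: 0.0703
```

step_arm(increments=[0,0,0,0], claw=100)

```text
t: 22.98
eef_pos: [0.6019, 0.1242, 0.0691]
ee_rot: [-90.9, 89.8, -176.0]
wrist_force: [0.1, 0.4, 0.2]
gripper_width: 0.0846
```

```bash
python3 look.py 6
```

```text
pos [0.6019 0.1242 0.0691] F [0.1  0.44 0.18] M [-0.001  0.013  0.012] 22.975 0.08464136184126693
[[-0.0035, 0.9963, 0.0863], [-0.0002, 0.0863, -0.9963], [-1.0, -0.0035, -0.0001]]
rel seat ex,ey,z 0.003376627452826421 -9.480682759045431e-05 0.013105024610492198 turn -0.0506023161341318
```

View pics/l6.png

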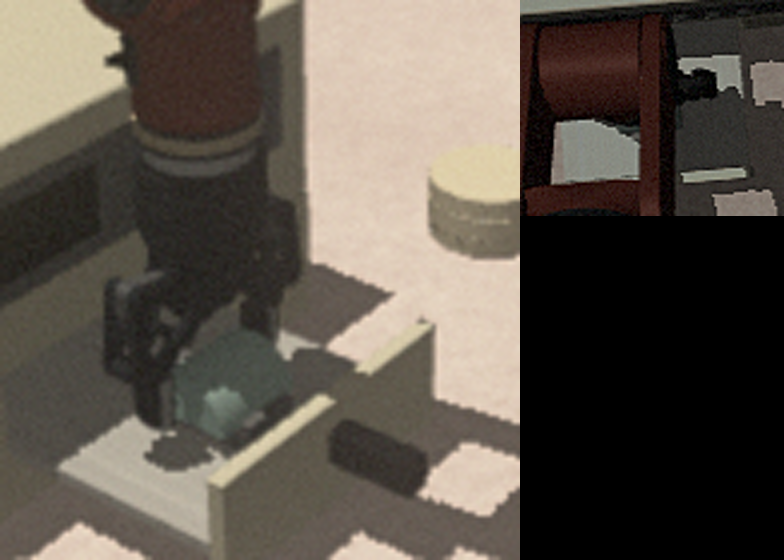

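step_arm(increments=[-0.01,0,0,0,-0.03,0,0,0,-0.05,0,0,0,-0.05,0,0,0,-0.03,-0.03,0,0,0,-0.06,0,0,0,-0.05,0,0,0,-0.01,0,0,0,0,0,0])

```text
t: 24.2
eef_pos: [0.4545, 0.1114, 0.2416]
ee_rot: [90.3, 89.8, 5.2]
wrist_force: [0.4, -0.0, -0.2]
gripper_width: 0.0855
```

```bash
cat > fin.py <<'E'
import sys,pickle
from bench import env
from h import *
k=sys.argv[1]
st=env.state();print(st["eef_pos"],st["t"])
S=env.grab_frame("side");T=env.grab_frame("top")
r=(190,270,140,250);q=6
cv2.imwrite(f"pics/ft{k}.png",cv2.resize(T["img"][180:280,140:250,::-1],None,fx=q,fy=q,interpolation=cv2.INTER_CUBIC))
cv2.imwrite(f"pics/fs{k}.png",cv2.resize(S["img"][205:300,170:290,::-1],None,fx=q,fy=q,interpolation=cv2.INTER_CUBIC))
pickle.dump((S,T),open(f"f{k}.pkl","wb"))
S0,T0=[pickle.load(open("d3.pkl","rb"))[n] for n in("side","top")]
# tray shift vs reference: template match of panel right end/pull region
for n,A,B,(y0,y1,x0,x1) in(("side panel/pull",S0,S,(230,285,236,278)),("side right end",S0,S,(226,262,250,284)),("top panel",T0,T,(225,250,205,245))):
    g=lambda f:cv2.resize(cv2.cvtColor(f["img"],cv2.COLOR_RGB2GRAY),None,fx=4,fy=4,interpolation=cv2.INTER_CUBIC)
    t=g(A)[y0*4:y1*4,x0*4:x1*4];res=cv2.matchTemplate(g(B)[y0*4-24:y1*4+24,x0*4-24:x1*4+24],t,cv2.TM_CCOEFF_NORMED);_,m,_,l=cv2.minMaxLoc(res);print(n,"shift px",(l[0]-24)/4,(l[1]-24)/4,round(m,3))
E
python3 fin.py 1
```

```text
[0.45452378 0.11144134 0.24160545] 24.2
side panel/pull shift px 0.0 0.0 0.974
side right end shift px 0.0 0.0 0.999
top panel shift px 0.0 0.0 0.996
```

View pics/ft1.png

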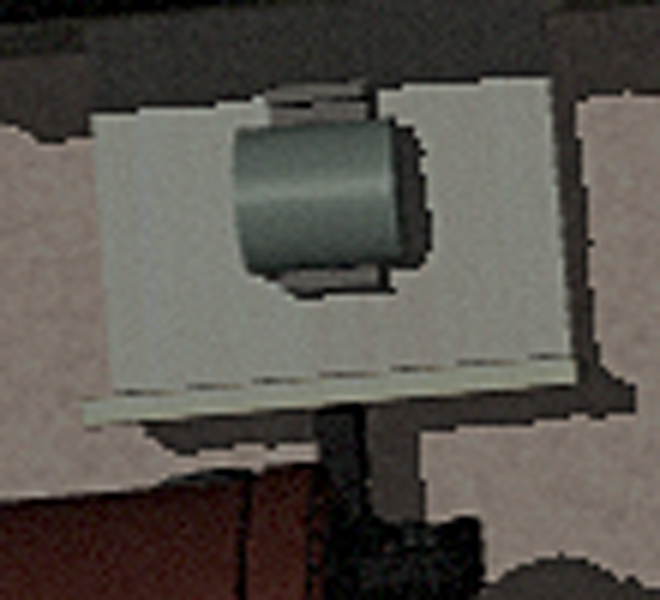

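View pics/fs1.png

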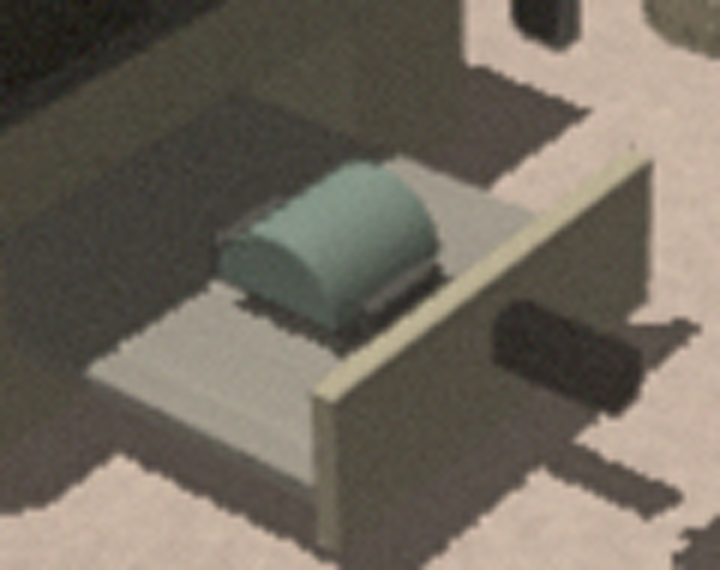

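```bash
python3 - <<'E'
from bench import env
from h import *
S=env.grab_frame("side");T=env.grab_frame("top")
m=[]
for f,uv in((T,(193,212)),(S,(225,243))):
    l=env.cut_out(f,"lens"); c=[d for d in l if d["pixels"][uv[1],uv[0]]]; print(len(l),[(d["p"],d["extent"]) for d in c]); m.append(c[0]["pixels"].astype(float))
def cost(v,full=False):
    P=LENS@lensR(v[3],v[4]).T+np.array(v[:3]); e=[((hullmask(f,P)-mm)**2).sum() for f,mm in zip((T,S),m)]; return e if full else sum(e)
for y,t in((5,0),(2,4),(8,-4)):
    x0=np.array([.6,.124,.056,y,t]);r=minimize(cost,x0,method="Nelder-Mead",options=dict(initial_simplex=[x0]+[x0+d for d in np.diag([.006,.006,.006,6,6])],maxiter=600));print(r.x.round(4),r.fun)
E
```

```text
3 [(0.81, [174.7, 200.8, 208.1, 226.5])]
3 [(0.68, [209.1, 231.8, 245.3, 257.9])]
[0.5959 0.1241 0.056  6.2022 0.8905] 51.85948481353326
[ 0.5949  0.1235  0.0568  7.1274 -1.4277] 49.267912341407154
[0.5956 0.1238 0.0556 6.3271 0.2301] 48.221514801999234
```

```bash
python3 - <<'E'
import pickle
from bench import env
from h import *
fs,_=pickle.load(open("d0.pkl","rb"));S,T=pickle.load(open("f1.pkl","rb"))
for n,b,(y0,y1,x0,x1) in(("jar",T,(280,310,84,112)),("dishes",T,(165,212,308,355)),("block",T,(220,268,300,338)),("orange",T,(190,230,375,415)),("pink",T,(255,292,418,456))):
    print(n,np.abs(fs["top"]["img"][y0:y1,x0:x1].astype(int)-b["img"][y0:y1,x0:x1]).mean().round(2))
print(env.state()["t"],env.hand_in())
E
```

```text
jar 10.9
dishes 11.12
block 9.09
orange 10.0
pink 10.13
the job is handed in; nothing more can be done
24.5 None
```

The tray is out at its stop, and the lens lies flat between the two ribs of its seat. I handed the job in at 24.5 s with the gripper clear of everything.

**How it was done**
- **Tray:** I gripped the free end of the pull and drew it about 154 mm until it stopped moving and the force rose. The interface can't lean the tool, so I worked with it vertical instead of at 25 to 45°.
- **Lens:** I gripped it by its half-disc ends and lifted it still tilted 30°. I then touched its low edge to the seat and turned it flat within a light 20 N grip, at about 6–8 N of contact force.
- **Force peak:** the press reached 21 N once the lens was flat. I eased off before releasing.

**Last checks**
- **Tray position:** the template match showed 0.0 px shift from the picture taken at the stop. It may have moved about 2 mm inward during the press; by the final check it was back out.
- **Lens pose:** it sits at 0.056 m, which is the seat height. The three fits put the tilt between -1.4° and +0.9°.
- **Lens yaw:** the fits gave 6.2–7.1° against about 5° for the scanner. That is about the limit of what the pixels can resolve.
- **Lens centring:** it is about 3 mm towards the front rib, within the roughly 5 mm gap.
- **Bystanders:** this check is inconclusive. The jar, dishes, block and both look-alikes all differ from the start picture by a similar 9–11 grey levels, which looks like noise or lighting. I noticed no shift in the pictures, but I didn't measure their positions.

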